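Set sprung tweezers to the pad pitch of a circuit card

TASK

Take the blue-gripped tweezers off their rest and squeeze their sprung legs until the gap between the tips matches the two gold pads in the middle of the green card. Hold the tweezers level with one tip over the middle line of each pad, a few millimetres above the card without pressing on it, keep that gap steady for two seconds, and finish still holding it there; let nothing else get knocked about.

Things in the scene. Friction and masses are not known exactly. Their poses are not given: they have to be found in the camera images.
- tweezers: loose steel bent-nose tweezers with blue grip plates, 178 mm long, about 60 g, lying on the side on the rest: legs squeeze together horizontally. Origin midway between the legs at the middle of the blue plates, level with their underside; x to the tips, z up, y to the left leg. Heel block 13 mm wide, x = -110 to -84 mm. Centre of mass about 8 mm behind the origin
- tweezers_grip (a point): where to grip: 6 mm above the tweezers' origin, mid-height of the blue plates (x = -26 to +26 mm, z = 0 to 12 mm), fingers closing along y. Outer faces of the plates are 25 mm apart when free (tips 26 mm apart), 18 mm apart and parallel when the tips are 14 mm apart: each mm the fingers close brings the tips 1.8 mm nearer. Lift with 20 mm or less between the fingers
- leg_left (a joint): squeeze angle of the left (y+) leg about its upright hinge at the heel (tweezers x = -88 mm, y = 3 mm), rad: 0 free, 0.0375 when the tips are 14 mm apart (both legs alike), 0.078 at its stop; a spring returns it, about 1.6 N at the blue plate per mm of this leg's travel there (5 N at 14 mm tip distance)
- leg_right (a joint): squeeze angle of the right (y-) leg, same values
- tip_left (a point): lowest point of the left steel tip, a 4 mm thick nose bent downward. In the tweezers' frame x = +70 mm, y = +7 mm at 14 mm tip distance (+13 free), z = -12 mm (18 mm below the grip point)
- tip_right (a point): lowest point of the right tip, the mirror image (y = -7 mm at 14 mm tip distance, -13 free)
- rest: fixed grey tweezer rest; origin on the bench under the tweezers' grip, x toward the tips. Base plate 140x60 mm, 6 mm high, x = -82 to +58 mm; two cross bars 8 mm thick at x = -62 and +42 mm, top at 26 mm, with end lugs to 33 mm at y = +-24.5 mm, carry the tweezers. Between the bars both sides of the blue plates are free for fingers down to 6 mm
- card: fixed grey block 60x50 mm with a green circuit card on it, top at z = 34 mm. Origin: centre of the underside on the bench; x along the long sides of the gold pads, y across from the right pad to the left, z up. The tweezers go with their length along its x, from either end
- pad_left (a point): centre of one gold pad, on the card's top face, 18 mm long (card x) and 7 mm wide (card y), at y = +7 mm of the card; axes as the card's. The two pad centres are 14 mm apart
- pad_right (a point): centre of the other gold pad, same size, at y = -7 mm of the card
- flux_bottle: bystander: small white needle bottle, 30 mm diameter, 118 mm high, standing; origin under its centre, z up
- capacitor: bystander: blue capacitor can, 30 mm diameter, 46 mm high, standing; origin under its centre, z up
- small_capacitor: bystander: dark blue capacitor can, 25 mm diameter, 40 mm high, standing; origin under its centre, z up
- wick_reel: bystander: flat blue reel, 40 mm diameter, 12 mm high, lying flat; origin under its centre, z up
Things that resemble listed ones, but are neither listed nor needed, are in the scene too. Several things have the shape of the card; the one meant has the colours described above.

How it is judged:
By the outcome, as a careful person would: the job done as asked, in the order asked, and still so for the second after the job is handed in, while the arm keeps its last pose, push and grip.
It also fails if it takes over 45 s, if anything falls off the work surface, if the arm or the gripper's body presses on something with over 40 N, if the wrist force passes 120 N, or if a joint passes its speed limit or range.

ROBOT

A 6-joint arm with a two-finger parallel gripper is mounted at the origin on a cart in front of the work surface, level with it; the furniture and walls round the work are solid. World frame = base frame: x ahead of the robot, y to its left, z up, the work surface at z = 0. Lengths are in m, angles in rad, forces in N, time in s.
With the tool pointing down it reaches from about 0.375 to 0.9 m from the base axis. Payload 3.1 kg.
Tool frame: the origin (TCP) lies at the centre of the arm's flange, where the gripper is bolted on; the fingertips stand robot.tip_extent ahead of it and the grasp point (between the pads) lies 164 mm ahead of it (robot.tip_extent is the distance from the TCP to the fingertips, in m); z points along the fingers, y is the line along which they close (so a half turn about z gives the same grasp; the last joint's range is limited). The gripper opens to 87 mm and grips with 3 to 60 N. Pads are 19 mm wide; open, the fingers measure 117 mm over their backs; the gripper's body (75 mm by 190 mm) begins 51 mm behind the grasp point.
Start: joints at [-1.466, 0.527, 1.433, -0, 1.181, -0.178], TCP at [0.174, -0.6, 0.405] pointing down, gripper open.
Joint ranges: [-3.08, 3.08], [-0.75, 2.2], [0.22, 2.44], [-1.43, 4.57], [0, 2.65], [-2.85, 2.85]. Speed limits (rad/s): [2.79, 2.79, 3.14, 3.14, 3.14, 3.14].

INTERFACE

Orientations are given as a unit quaternion [x, y, z, w].
In Python, from rig import get_obs, camera, hand_in, cut_out, robot gives the robot as it stands.
- The arm moves only by the tool step_arm, never from a script. Its argument "rows" is a list of rows, each a list of 6 numbers: the shift along the world's x, y, z in m, then the turn, a rotation vector about the world's x, y, z in degrees. A call has 1 to 12 rows; each row shifts and turns the commanded pose from where the row before left it; what a row does not reach is not made up. A row lasts 1/8 s, in which the tool goes at most 62.5 mm and 10.7 degrees, less where a joint would pass 70% of its speed; a pose out of reach is approached as far as the arm can. A call is refused whole if a number of a shift passes 0.0625 or a number of a turn 10.7, either way. A call with a gripper value outside its range is refused whole. "jaw" is the finger opening in m, from 0 to 0.087, set as the call begins (left out, the last holds). The fingers move at their own pace and stop on an object; "squeeze" is the grip in N (left out, the last holds). Time passes only in rows, so rows that do not move let the fingers close. It gives the time, the measured TCP pose, the force, the opening and the grip force at its end, in the units of the state.
- get_obs(): the state, without advancing time (a new reading comes with each control period).
- camera(name): name is "scene" or "top" or "wrist"; returns a dict with "pixels" (400x640x3 uint8, blue, green, red), "depth" (400x640 float32, m along the optical axis (not along the pixel's ray), 0 where there is no reading), "fov_y" (degrees; the focal length in pixels is half the picture's height over the tangent of half this angle, whatever the lens; pixels are square), "cx", "cy" (the principal point, pixels), "extrinsics" (4x4, takes a point from camera to world coordinates); the wrist camera has in their place "mount" (4x4, takes a point from camera to tool coordinates, whose origin is the TCP and whose axes are the flange's). Camera axes: x right, y up, looking along -z (the intrinsics and any distortion apply to the point x, -y, -z); pixel columns grow to the right and rows downward; lengths in m; the calibration is good to about 2 mm. A picture is of the moment at which its call begins: read the wrist's pose just before it.
- hand_in(): hands the job in; it is judged then, once.
Trained networks look in the newest picture that a camera, given by its name, has taken for a name from the list of things; names that differ only in an ending like _2 or _b are one class to them, and where a whole thing is asked for, a point or a joint stands for the part that bears it (a point fixed in the world has none). Each returns a list of dicts, best first, with "confidence" (0 to 1); they miss things now and then, are a little off and sometimes report something else, mostly with a low value. They report only what shows in the picture. A call takes as long as a camera call. They do not tell look-alikes from the thing itself.
- cut_out(label, camera): "region" (400x640 bool, what is visible of it) and "extent" ([centre column, centre row, width, height] in pixels, round what is visible of it).
The state is a dict: "time": time; "q": joint angles; "joint_velocities": joint speeds; "joint_torque": joint torques, N m; "position": TCP position; "tool_rot": TCP orientation; "ft_force": force on the tool from outside, world axes, zero at the start; "moment": the same for the moment, N m; "grip_width": finger opening in m; "grip_force": force on a finger pad.
Only numpy, scipy, OpenCV 4.12 (cv2) and the standard library are available. Lean on these libraries where they do the work, as an engineer would, in place of code of your own. Each camera call takes 0.05 s, during which the arm holds its last target. There are 200 camera calls.

## Working session

There is one attempt and no reset: what is moved stays moved. The work goes in short steps, Python scripts to look and compute and a tool call to move; the robot and the scene stay as the last step left them, time stands still between calls to the robot, and variables do not carry over. Pictures are saved under pics/ and viewed, at most 10 in all, crops included, and the job is handed in when it is done.

Besides the shell and the picture viewer there is one more tool, called after "Call:" as name(argument=value, ...) on one line, values as JSON. step_arm: Moves the arm, as the interface text tells. Its arguments: {"type":"object","properties":{"rows":{"type":"array"},"jaw":{"type":"number"},"squeeze":{"type":"number"}},"required":["rows"]}

```bash
mkdir -p pics; ls; cat > h.py <<'E'
import numpy as np, cv2
from scipy.spatial.transform import Rotation as R
from rig import get_obs, camera, hand_in, cut_out, robot
def snap(n):
    o=get_obs(); c=camera(n)
    if n=="wrist":
        T=np.eye(4); T[:3,:3]=R.from_quat(o["tool_rot"]).as_matrix(); T[:3,3]=o["position"]
        c["extrinsics"]=T@np.array(c["mount"])
    return c
def cloud(c):
    d=c["depth"]; f=200/np.tan(np.radians(c["fov_y"])/2)
    v,u=np.mgrid[0:400,0:640]
    P=np.stack([(u-c["cx"])/f*d,-(v-c["cy"])/f*d,-d],-1)
    E=np.array(c["extrinsics"]); return P@E[:3,:3].T+E[:3,3]
def ray(c,u,v,z):
    f=200/np.tan(np.radians(c["fov_y"])/2); E=np.array(c["extrinsics"])
    r=E[:3,:3]@np.array([(u-c["cx"])/f,-(v-c["cy"])/f,-1]); return E[:3,3]+r*(z-E[2,3])/r[2]
E
python3 - <<'E'
from h import *
import rig
print(get_obs(), robot.tip_extent, {k:v for k,v in camera("top").items() if k not in("pixels","depth")})
a=snap("top"); b=snap("scene")
cv2.imwrite("pics/top.png",a["pixels"]); cv2.imwrite("pics/scene.png",b["pixels"])
for n in ["top","scene"]:
  C=cloud(a if n=="top" else b); d=(a if n=="top" else b)["depth"]
  for l in ["tweezers","rest","card","flux_bottle","capacitor","small_capacitor","wick_reel"]:
    for r in cut_out(l,n)[:4]:
      m=r["region"]&(d>0); print(n,l,round(r["confidence"],2),np.round(r["extent"]),np.round(np.median(C[m],0),3), np.round(C[m][:,2].max(),3) if m.any() else "")
E
```

```text
pics
{'time': 0.0, 'q': array([-1.46650575e+00,  5.28492428e-01,  1.43390213e+00, -1.73274612e-05,
        1.18137874e+00, -1.78466032e-01]), 'joint_velocities': array([ 0.00149492,  0.00088377, -0.00110563, -0.00192581,  0.00213545,
       -0.00275591]), 'joint_torque': array([-1.53075380e-03, -4.40052116e+01, -1.76592690e+01,  6.31341361e-02,
        5.82981447e-02, -1.83120655e-04]), 'position': array([ 0.17438828, -0.59982489,  0.40375512]), 'tool_rot': array([ 9.90021670e-01,  1.40910981e-01,  3.24221488e-05, -1.08986475e-03]), 'ft_force': array([ 0.18317772, -0.35307187, -0.25960353]), 'moment': array([-0.01945794,  0.00181081,  0.00564602]), 'grip_force': 0.0, 'grip_width': 0.08695522597701633} 0.1822 {'fov_y': 48.59786077775676, 'cx': 319.6492507058825, 'cy': 194.6383950960351, 'extrinsics': array([[-0.06235828,  0.97658128, -0.20591371,  0.33003907],
       [-0.99805058, -0.06049013,  0.01536172,  0.156067  ],
       [ 0.00254622,  0.20647023,  0.97844957,  0.95896922],
       [ 0.        ,  0.        ,  0.        ,  1.        ]])}
top tweezers 0.73 [254. 215.  82.  27.] [0.
[... 538 characters left out ...]
 0.039] 0.045
top wick_reel 0.56 [238. 272.  16.  22.] [0.377 0.325 0.013] 0.017
scene tweezers 0.72 [292. 243.  64.  30.] [0.498 0.295 0.033] 0.04
scene rest 0.83 [301. 244.  61.  46.] [0.478 0.288 0.007] 0.034
scene card 0.72 [316. 184.  27.  24.] [0.609 0.07  0.03 ] 0.038
scene card 0.59 [368. 257.  35.  35.] [0.331 0.239 0.032] 0.037
scene flux_bottle 0.57 [235. 213.  13.  24.] [0.661 0.315 0.038] 0.083
scene capacitor 0.72 [372. 162.  13.  12.] [ 0.545 -0.14   0.028] 0.049
scene small_capacitor 0.7 [256. 204.  10.  14.] [0.673 0.229 0.028] 0.042
scene small_capacitor 0.51 [301. 249.  59.  38.] [0.476 0.283 0.007] 0.034
scene wick_reel 0.78 [325. 277.  17.  19.] [0.372 0.329 0.012] 0.015
```

```bash
python3 - <<'E'
import cv2
a=cv2.imread("pics/top.png"); cv2.imwrite("pics/topc.png",cv2.resize(a[90:320,200:500],(783,600),interpolation=cv2.INTER_CUBIC))
E
```

```text
(no output)
```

View pics/topc.png

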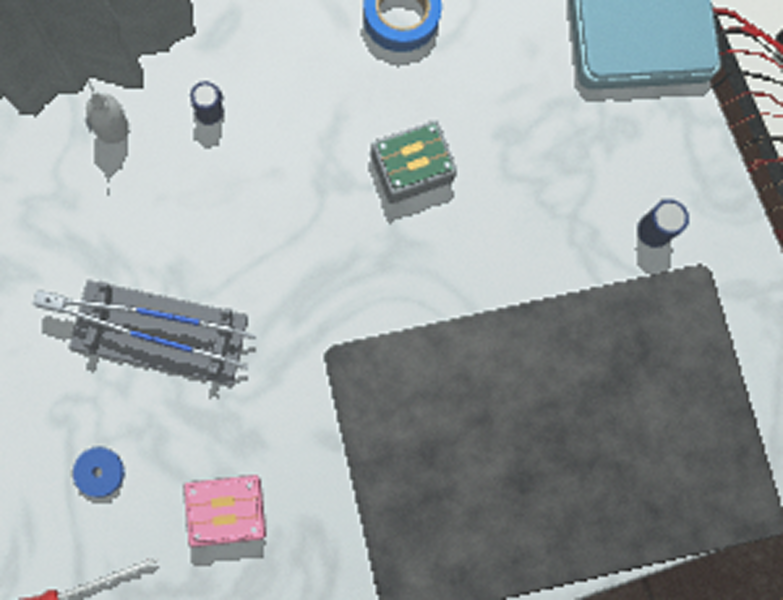

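View pics/scene.png

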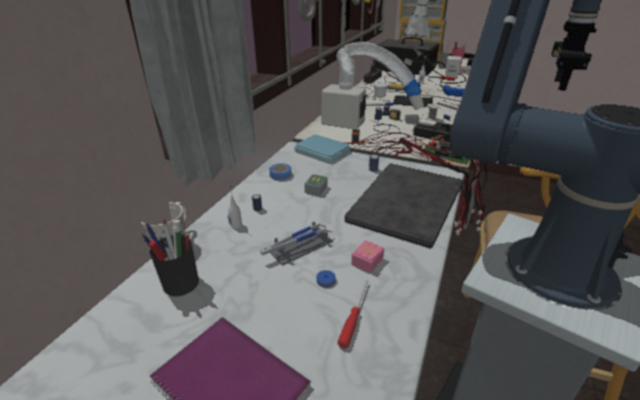

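The top crop shows the tweezers on the rest at about (165,325), tips to the right (world -y). The green card is at (415,158) and the pink look-alike at (225,512). The scene view agrees with this.

Call:
step_arm(rows=[[0.05,0.034,0,0,0,5],[0.05,0.034,0,0,0,5],[0.05,0.034,0,0,0,5],[0.05,0.034,0,0,0,5],[0.05,0.034,0,0,0,5],[0.025,0.055,0,0,0,5],[0.025,0.055,0,0,0,5],[0.025,0.055,0,0,0,5],[0.025,0.055,0,0,0,5],[0.025,0.055,0,0,0,5],[0.025,0.055,0,0,0,5],[0,0.06,0,0,0,5]], jaw=0.06)

```text
time: 2.35
position: [0.576, -0.0385, 0.405]
tool_rot: [0.786, 0.618, 0.001, 0.001]
ft_force: [0.9, 0.2, -0.4]
grip_width: 0.0599
grip_force: 0.0
```

```bash
python3 - <<'E'
from h import *
o=get_obs(); print(o["time"],o["position"],R.from_quat(o["tool_rot"]).as_matrix().round(3).tolist())
c=snap("wrist"); print(c["mount"].round(3).tolist(),c["fov_y"],c["extrinsics"].round(3).tolist())
cv2.imwrite("pics/w1.png",c["pixels"])
E
```

```text
2.35 [ 0.57604974 -0.03850887  0.40498879] [[0.236, 0.972, 0.003], [0.972, -0.236, -0.001], [0.0, 0.003, -1.0]]
[[0.0, 0.969, 0.248, 0.068], [1.0, -0.0, 0.0, 0.0], [0.0, 0.248, -0.969, 0.02], [0.0, 0.0, 0.0, 1.0]] 65.51897293640982 [[0.972, 0.229, 0.056, 0.593], [-0.235, 0.941, 0.242, 0.028], [0.003, -0.248, 0.969, 0.385], [0.0, 0.0, 0.0, 1.0]]
```

View pics/w1.png

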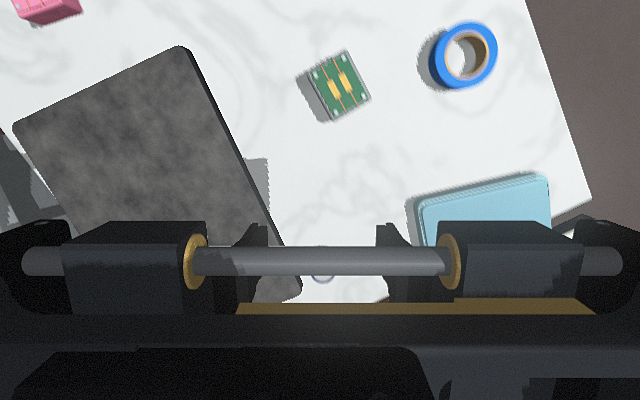

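The wrist view shows the green card at (333,87), with pads near (335,92) and (347,80). The tape and the box are decoys.

```bash
cat >> h.py <<'E'
def blobs(c,lo,hi,box,amin):
    h=cv2.cvtColor(c["pixels"],cv2.COLOR_BGR2HSV); m=cv2.inRange(h,lo,hi)
    k=np.zeros_like(m); u0,v0,u1,v1=box; k[v0:v1,u0:u1]=1; m=m*k
    n,l,s,ce=cv2.connectedComponentsWithStats(m)
    return [(ce[i],s[i],np.argwhere(l==i)[:,::-1]) for i in range(1,n) if s[i][4]>=amin]
def mean_axis(P):
    q=P[:,:2]-P[:,:2].mean(0); w,V=np.linalg.eigh(q.T@q); return P.mean(0),np.degrees(np.arctan2(V[1,1],V[0,1]))%180,V
def show(c,lo,hi,box,amin,z):
    C=cloud(c)
    for ce,s,px in blobs(c,lo,hi,box,amin):
        Q=np.array([ray(c,u,v,z) for u,v in px]); D=C[px[:,1],px[:,0]]; D=D[c["depth"][px[:,1],px[:,0]]>0]
        m,a,V=mean_axis(Q); L=np.ptp((Q[:,:2])@V,axis=0)
        print("px",ce.round(1),s[4],"ray",m.round(4),"yaw",a.round(1),"size",L.round(4),"depth",np.median(D,0).round(4))
GOLD=((12,90,90),(35,255,255)); BLUE=((105,120,60),(130,255,255))
E
python3 - <<'E'
from h import *
c=snap("wrist"); show(c,*GOLD,(290,40,380,130),15,.034)
C=cloud(c);r=[r for r in cut_out("card","wrist")]
for x in r: print(x["confidence"],x["extent"])
t=snap("top"); show(t,*GOLD,(335,130,385,180),4,.034); show(t,*BLUE,(245,200,290,235),4,.038)
E
```

```text
px [351.6  92.7] 120 ray [0.6264 0.0539 0.034 ] yaw 107.4 size [0.0072 0.0187] depth [0.6263 0.0538 0.0347]
px [340.   99.2] 118 ray [0.6129 0.0501 0.034 ] yaw 105.5 size [0.0071 0.0188] depth [0.6128 0.0501 0.0348]
0.91 [54.6, 15.9, 75.9, 31.8]
0.87 [347.4, 95.7, 63.8, 71.6]
px [357.6 146.4] 23 ray [0.6271 0.0521 0.034 ] yaw 107.5 size [0.0064 0.0169] depth [0.6266 0.0514 0.0354]
px [359.6 152.2] 24 ray [0.6135 0.0488 0.034 ] yaw 103.5 size [0.0067 0.016 ] depth [0.6134 0.0493 0.036 ]
```

Call:
step_arm(rows=[[-0.016,0.044,0,0,0,0],[-0.016,0.044,0,0,0,0],[-0.016,0.044,0,0,0,0],[-0.016,0.044,0,0,0,0],[0,0,0,0,0,0],[0,0,0,0,0,0]])

```text
time: 3.3
position: [0.5112, 0.1345, 0.4049]
tool_rot: [0.787, 0.616, 0.0, 0.001]
ft_force: [0.6, -0.2, -0.3]
grip_width: 0.06
grip_force: 0.0
```

```bash
python3 - <<'E'
from h import *
c=snap("wrist"); cv2.imwrite("pics/w2.png",c["pixels"]);print(get_obs()["position"],np.abs(get_obs()["joint_velocities"]).max())
show(c,*BLUE,(0,0,640,215),30,.038)
show(c,*GOLD,(0,0,640,215),15,.034)
E
```

```text
[0.51133613 0.13426202 0.40492353] 0.006566831033233111
px [161.5  35.9] 1248 ray [0.3891 0.3164 0.038 ] yaw 141.1 size [0.0364 0.0407] depth [0.3787 0.3253 0.0121]
px [258.7  62.7] 269 ray [0.4777 0.2683 0.038 ] yaw 71.0 size [0.0054 0.0514] depth [0.4776 0.2687 0.0376]
px [278.4  63.7] 217 ray [0.4973 0.2624 0.038 ] yaw 75.0 size [0.0048 0.0504] depth [0.4973 0.2622 0.0379]
px [459.6  56.7] 138 ray [0.6812 0.2242 0.038 ] yaw 88.9 size [0.024  0.0244] depth [0.6792 0.2247 0.0399]
px [539.2 189. ] 1038 ray [0.7513 0.062  0.038 ] yaw 167.3 size [0.0583 0.0645] depth [0.7624 0.0591 0.024 ]
px [157.2 134.9] 103 ray [0.3464 0.2248 0.034 ] yaw 92.8 size [0.0069 0.0176] depth [0.3468 0.2249 0.0347]
px [145.5 138.4] 103 ray [0.3323 0.2243 0.034 ] yaw 92.3 size [0.007  0.0178] depth [0.3329 0.2242 0.0349]
px [526.4 190.1] 48 ray [0.7393 0.0628 0.034 ] yaw 60.9 size [0.0158 0.0407] depth [0.7417 0.0617 0.0244]
px [556.3 192.4] 33 ray [0.773  0.0516 0.034 ] yaw 82.0 size [0.0092 0.0349] depth [0.7808 0.0466 0.0243]
```

View pics/w2.png

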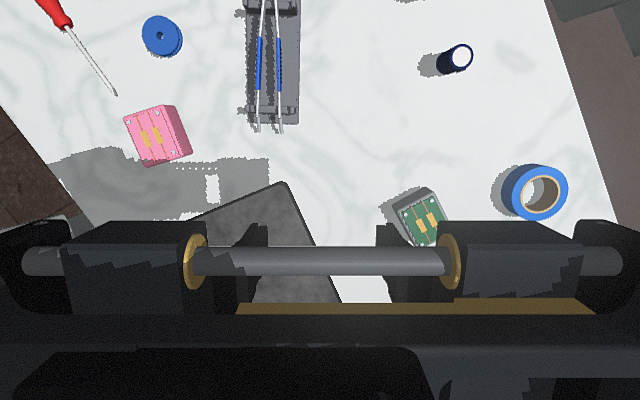

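The second wrist view shows the blue plates at (259,63) and (278,64), with tips down at about (257,128) and (283,125). I'll take a closer look from a second position.

Call:
step_arm(rows=[[-0.0143,0.023,-0.035,0,0,-1],[-0.0143,0.023,-0.035,0,0,-1],[-0.0143,0.023,-0.035,0,0,-1.1],[0,0,0,0,0,0],[0,0,0,0,0,0]])

```text
time: 3.98
position: [0.4692, 0.2038, 0.3004]
tool_rot: [0.804, 0.595, 0.001, 0.001]
ft_force: [0.4, -0.3, 0.2]
grip_width: 0.0602
grip_force: 0.0
```

```bash
python3 - <<'E'
from h import *
c=snap("wrist"); cv2.imwrite("pics/w3.png",c["pixels"]);o=get_obs();print(o["position"],R.from_quat(o["tool_rot"]).as_matrix()[:,0])
show(c,*BLUE,(200,0,440,215),150,.038)
cv2.imwrite("pics/w3c.png",cv2.resize(c["pixels"][:260,160:480],(738,600)))
E
```

```text
[0.46932185 0.20382167 0.30087326] [0.29218151 0.95636192 0.00135593]
px [305.4 120.6] 338 ray [0.4772 0.2693 0.038 ] yaw 70.9 size [0.0038 0.0503] depth [0.4773 0.2697 0.0382]
px [332.7 120.1] 319 ray [0.4972 0.2637 0.038 ] yaw 75.2 size [0.0036 0.0511] depth [0.4973 0.2637 0.0383]
```

View pics/w3c.png

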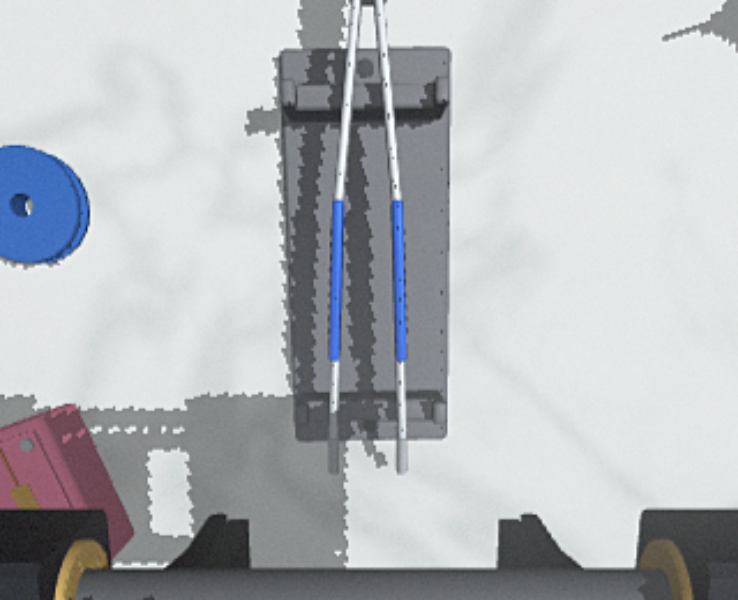

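Both views agree: the grip is at (0.487,0.266), with the plate tops at z≈0.038 and yaw matched. Next I move over it and go down.

Call:
step_arm(rows=[[0.009,0.0313,0,0,0,0],[0.009,0.0312,0,0,0,0],[0,0,-0.03,0,0,0],[0,0,-0.03,0,0,0],[0,0,-0.02,0,0,0],[0,0,-0.015,0,0,0],[0,0,-0.01,0,0,0],[0,0,0,0,0,0],[0,0,0,0,0,0]], jaw=0.05)

```text
time: 5.15
position: [0.4859, 0.2674, 0.1954]
tool_rot: [0.803, 0.596, 0.001, 0.0]
ft_force: [-0.3, -0.5, 0.7]
grip_width: 0.0502
grip_force: 0.0
```

Call:
step_arm(rows=[[0,0,0,0,0,0],[0,0,0,0,0,0],[0,0,0,0,0,0],[0,0,0,0,0,0],[0,0,0,0,0,0],[0,0,0,0,0,0],[0,0,0,0,0,0],[0,0,0,0,0,0]], jaw=0.018, squeeze=15)

```text
time: 6.15
position: [0.4858, 0.2674, 0.1949]
tool_rot: [0.803, 0.596, 0.0, 0.0]
ft_force: [2.2, -0.2, 2.2]
grip_width: 0.0183
grip_force: 6.0
```

```bash
python3 - <<'E'
from h import *
o=get_obs();print(o)
E
```

```text
{'time': 6.15, 'q': array([ 3.01655375e-01,  7.56964784e-01,  1.75251061e+00, -5.71694357e-05,
        6.31225302e-01,  5.96639746e-01]), 'joint_velocities': array([ 1.40879229e-03, -9.08794110e-05,  1.20831534e-03,  9.54209981e-04,
       -1.88231925e-03,  4.77856378e-04]), 'joint_torque': array([ 4.31337738e-01, -4.20255661e+01, -6.75551400e+00,  1.72984349e-01,
        2.64713718e-01,  2.10564007e-02]), 'position': array([0.48577599, 0.26739442, 0.19493764]), 'tool_rot': array([8.03330721e-01, 5.95533000e-01, 4.15433229e-04, 1.63084286e-04]), 'ft_force': array([ 2.20079788, -0.21358376,  2.22715904]), 'moment': array([-0.06890554, -0.25106246,  0.04362539]), 'grip_force': 5.955181089229882, 'grip_width': 0.01830492476334826}
```

The wrist camera looks away from the tips in this grasp. I'll release on the rest and regrip half a turn round, so it can watch the tips and pads.

Call:
step_arm(rows=[[0,0,0,0,0,0],[0,0,0,0,0,0],[0,0,0,0,0,0],[0,0,0,0,0,0],[0,0,0.02,0,0,0],[0,0,0.04,0,0,0],[0,0,0.045,0,0,0],[0,0,0,0,0,10],[0,0,0,0,0,10],[0,0,0,0,0,10],[0,0,0,0,0,10],[0,0,0,0,0,10]], jaw=0.05)

```text
time: 7.65
position: [0.4853, 0.2673, 0.2996]
tool_rot: [0.474, 0.881, -0.0, -0.0]
ft_force: [-0.5, 0.4, 0.4]
grip_width: 0.0502
grip_force: 0.0
```

Call:
step_arm(rows=[[0,0,0,0,0,10],[0,0,0,0,0,10],[0,0,0,0,0,10],[0,0,0,0,0,10],[0,0,0,0,0,10],[0,0,0,0,0,10],[0,0,0,0,0,10],[0.005,0.016,0,0,0,10],[0.005,0.016,0,0,0,10],[0.005,0.016,0,0,0,10],[0,0,0,0,0,10],[0,0,0,0,0,10]])

```text
time: 9.15
position: [0.5003, 0.3156, 0.2994]
tool_rot: [-0.526, 0.851, 0.0, -0.0]
ft_force: [-0.3, 0.4, 0.1]
grip_width: 0.0496
grip_force: 0.0
```

Call:
step_arm(rows=[[0,0,0,0,0,10],[0,0,0,0,0,0],[0,0,0,0,0,0]])

```text
time: 9.52
position: [0.5004, 0.3153, 0.2996]
tool_rot: [-0.595, 0.804, 0.0, -0.0]
ft_force: [-0.0, 0.2, 0.1]
grip_width: 0.0502
grip_force: 0.0
```

```bash
python3 - <<'E'
from h import *
c=snap("wrist"); cv2.imwrite("pics/w4.png",c["pixels"]);o=get_obs();x=R.from_quat(o["tool_rot"]).as_matrix()
print(o["time"],o["position"],np.degrees(np.arctan2(x[1,0],x[0,0])),x[:,2],o["q"])
show(c,*BLUE,(200,0,440,240),150,.038)
t=snap("top"); C=cloud(t); P=C[t["depth"]>0]
m=(P[:,2]>.015)&(P[:,2]<.3)&(P[:,1]<0.02)&(P[:,0]>.5)
m&=(P[:,1]>-.25)&(P[:,0]<.85)
for y in np.arange(-.25,.02,.03):
  q=P[m&(P[:,1]>y)&(P[:,1]<y+.03)]
  if len(q): print(round(y,2),q[:,0].min().round(3),q[:,0].max().round(3),q[:,2].max().round(3))
E
```

```text
9.575 [0.50043633 0.31530062 0.299667  ] -107.01324186560535 [-2.80987477e-04 -1.03198394e-04 -9.99999955e-01] [ 3.73438637e-01  6.19197285e-01  1.61080462e+00  8.12463134e-06
  9.11890019e-01 -2.47122188e+00]
px [308.7 135.6] 313 ray [0.4946 0.262  0.038 ] yaw 74.5 size [0.0037 0.0506] depth [0.4945 0.2616 0.0381]
px [335.7 135.7] 317 ray [0.4749 0.2681 0.038 ] yaw 70.6 size [0.0038 0.0506] depth [0.4748 0.2674 0.0382]
-0.25 0.694 0.819 0.022
-0.22 0.679 0.841 0.034
-0.19 0.5 0.84 0.049
-0.16 0.5 0.84 0.051
-0.13 0.5 0.841 0.033
-0.1 0.5 0.801 0.025
-0.01 0.603 0.85 0.257
```

Call:
step_arm(rows=[[-0.0075,-0.0244,0,0,0,0],[-0.0075,-0.0244,0,0,0,0],[0,0,-0.03,0,0,0],[0,0,-0.03,0,0,0],[0,0,-0.02,0,0,0],[0,0,-0.0135,0,0,0],[0,0,-0.01,0,0,0],[0,0,0,0,0,0],[0,0,0,0,0,0]])

```text
time: 10.75
position: [0.4858, 0.2667, 0.1968]
tool_rot: [-0.596, 0.803, -0.0, 0.001]
ft_force: [0.9, -0.0, 0.3]
grip_width: 0.05
grip_force: 0.0
```

Call:
step_arm(rows=[[0,0,0,0,0,0],[0,0,0,0,0,0],[0,0,0,0,0,0],[0,0,0,0,0,0],[0,0,0,0,0,0],[0,0,0,0,0,0],[0,0,0,0,0,0]], jaw=0.018, squeeze=20)

```text
time: 11.62
position: [0.4856, 0.2666, 0.1964]
tool_rot: [-0.596, 0.803, -0.0, 0.0]
ft_force: [-0.9, 0.1, 3.8]
grip_width: 0.0184
grip_force: 6.3
```

Call:
step_arm(rows=[[0,0,0.004,0,0,0],[0,0,0.006,0,0,0],[0,0,0.01,0,0,0],[0,0,0.015,0,0,0],[0,0,0.02,0,0,0],[0,0,0.02,0,0,0],[0,0,0.01,0,0,0],[0,0,0,0,0,0],[0,0,0,0,0,0]])

```text
time: 12.75
position: [0.4853, 0.2664, 0.2809]
tool_rot: [-0.596, 0.803, 0.0, -0.0]
ft_force: [-0.2, -0.1, 0.2]
grip_width: 0.0182
grip_force: 5.0
```

```bash
python3 - <<'E'
from h import *
o=get_obs();c=snap("wrist");x=R.from_quat(o["tool_rot"]).as_matrix()
print(o["time"],o["position"],np.degrees(np.arctan2(x[1,0],x[0,0])),o["grip_width"],o["grip_force"],o["ft_force"])
cv2.imwrite("pics/w5c.png",cv2.resize(c["pixels"][:260,160:480],(738,600)))
E
```

```text
12.75 [0.48525231 0.26644897 0.28086637] -106.89891968654466 0.018179132250185134 4.958889791741967 [-0.23503218 -0.11008867  0.17848561]
```

View pics/w5c.png

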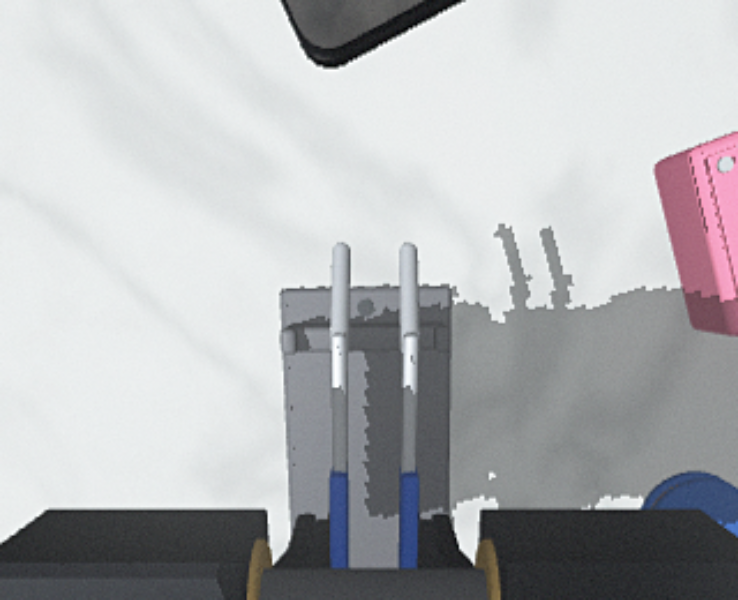

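The legs are parallel and held clear of the rest, with the tips at about (308,107) and (337,106) in the full picture. I'll carry them to the far end of the green card, high and turned.

Call:
step_arm(rows=[[0,0,0.025,0,0,0],[0,0,0.035,0,0,-4.8],[0.0102,-0.0188,0,0,0,-9.5],[0.0102,-0.0188,0,0,0,-9.5],[0.0102,-0.0188,0,0,0,-9.5],[0.0102,-0.0188,0,0,0,-9.5],[0.0102,-0.0188,0,0,0,-9.5],[0.0102,-0.0188,0,0,0,-9.5],[0.0102,-0.0188,0,0,0,-9.5],[0.0102,-0.0188,0,0,0,-9.5],[0.0102,-0.0188,0,0,0,-9.5],[0.0102,-0.0188,0,0,0,-9.5]])

```text
time: 14.3
position: [0.5876, 0.0779, 0.3401]
tool_rot: [0.234, 0.972, -0.0, -0.001]
ft_force: [1.3, 0.2, -1.4]
grip_width: 0.0179
grip_force: 5.0
```

Call:
step_arm(rows=[[0.0102,-0.0188,0,0,0,-9.5],[0.0102,-0.0188,0,0,0,-9.5],[0.0102,-0.0188,0,0,0,-9.5],[0.0102,-0.0188,0,0,0,-9.5],[0.0102,-0.0188,-0.02,0,0,-9.5],[0,0,-0.03,0,0,0],[0,0,-0.02,0,0,0],[0,0,0,0,0,0],[0,0,0,0,0,0]])

```text
time: 15.42
position: [0.6388, -0.0154, 0.2714]
tool_rot: [0.603, 0.798, 0.0, 0.0]
ft_force: [0.7, -0.2, -1.3]
grip_width: 0.0182
grip_force: 5.0
```

```bash
python3 - <<'E'
from h import *
o=get_obs();c=snap("wrist");x=R.from_quat(o["tool_rot"]).as_matrix()
print(o["time"],o["position"],np.degrees(np.arctan2(x[1,0],x[0,0])),x[:,2],o["grip_width"],o["grip_force"],o["ft_force"],c["cx"],c["cy"])
show(c,*GOLD,(240,0,420,215),30,.034)
c2=dict(c); c2["extrinsics"]=c["mount"]; C=cloud(c2)
# tool-frame profile of things nearer than the card
for v in range(90,216,6):
  q=C[v,290:355]; k=(c["depth"][v,290:355]>0)&(q[:,2]<.20); u=np.arange(290,355)[k]
  if k.any():
    g=np.split(u,np.where(np.diff(u)>3)[0]+1)
    print(v,[(round(float(s.mean()),1),len(s),np.median(C[v,s],0).round(4).tolist()) for s in g])
cv2.imwrite("pics/w6.png",c["pixels"]);cv2.imwrite("pics/w6c.png",cv2.resize(c["pixels"][:260,160:480],(738,600)))
E
```

```text
15.425 [ 0.63879111 -0.01544239  0.27139103] 105.80596412822064 [ 2.80778571e-04 -5.32932234e-05 -9.99999959e-01] 0.018212486779906518 4.958845187793486 [ 0.7021295  -0.21987238 -1.28937639] 321.5974113417006 196.25870742714199
px [312.3 110.1] 146 ray [0.6137 0.0523 0.034 ] yaw 114.1 size [0.0065 0.0185] depth [0.6143 0.0535 0.0349]
px [330.3 112.8] 208 ray [0.6259 0.0539 0.034 ] yaw 104.2 size [0.0061 0.0284] depth [0.6258 0.0545 0.0348]
108 [(307.6, 7, [0.0719, -0.0061, 0.1782]), (336.5, 8, [0.0719, 0.0079, 0.1783])]
114 [(307.5, 8, [0.069, -0.0062, 0.1763]), (336.5, 8, [0.069, 0.0078, 0.1762])]
120 [(307.5, 8, [0.0662, -0.0062, 0.1739]), (336.5, 8, [0.0662, 0.0078, 0.1741])]
126 [(307.0, 9, [0.0634, -0.0064, 0.1723]), (336.5, 8, [0.0634, 0.0077, 0.1725])]
132 [(307.0, 9, [0.0607, -0.0063, 0.1699]), (336.5, 8, [0.0607, 0.0077, 0.1703])]
138 [(307.0, 9, [0.058, -0.0063, 0.1683]), (337.0, 9, [0.058, 0.0079, 0.1683])]
144 [(306.5, 8, [0.0554, -0.0063, 0.1663]), (337.0, 9, [0.0554, 0.0078, 0.1662])]
150 [(306.5, 8, [0.053, -0.0063, 0.1622]), (337.0, 9, [0.053, 0.0076, 0.1627])]
156 [(306.5, 6, [0.0503, -0.0063, 0.1623]), (337.0, 7, [0.0503, 0.0076, 0.162])]
162 [(307.0, 7, [0.0475, -0.0061, 0.1622]), (337.0, 7, [0.0476, 0.0077, 0.1617])]
168 [(307.0, 7, [0.0448, -0.0062, 0.162]), (337.0, 7, [0.0447, 0.0078, 0.1626])]
174 [(307.0, 7, [0.042, -0.0062, 0.1617]), (337.0, 7, [0.0419, 0.0078, 0.1621])]
180 [(307.0, 7, [0.0392, -0.0062, 0.1618]), (337.0, 7, [0.039, 0.0078, 0.1627])]
186 [(307.0, 7, [0.0361, -0.0062, 0.1626]), (337.0, 7, [0.0362, 0.0078, 0.1622])]
192 [(306.8, 6, [0.0333, -0.0065, 0.1622]), (336.5, 6, [0.0333, 0.0077, 0.1625])]
198 [(307.0, 7, [0.0303, -0.0063, 0.1626]), (336.5, 6, [0.0306, 0.0076, 0.1616])]
204 [(306.4, 7, [0.0274, -0.0068, 0.1623]), (336.5, 8, [0.0274, 0.0077, 0.1624])]
210 [(306.5, 8, [0.0256, -0.0064, 0.1583]), (337.0, 9, [0.0256, 0.0078, 0.1586])]
```

View pics/w6c.png

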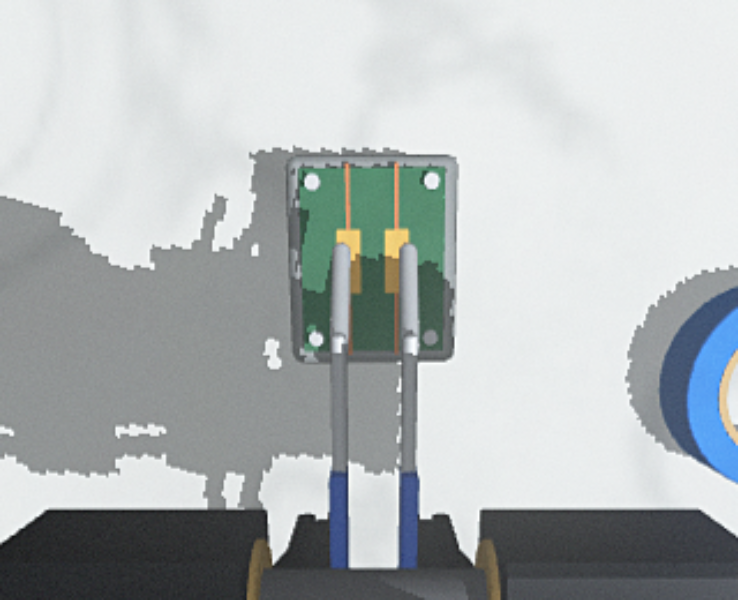

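The picture shows the tips at (307,107) and (337,107), over the card but still about 55 mm above it. The pads are at (311,112) and (332,112), so the sideways fit must be worked out on the card plane.

```bash
cat >> h.py <<'E'
def traces(z=.0345):
    o=get_obs(); c=snap("wrist"); x=R.from_quat(o["tool_rot"]).as_matrix(); p=o["position"]
    hsv=cv2.cvtColor(c["pixels"],cv2.COLOR_BGR2HSV); m=cv2.inRange(hsv,(3,90,60),(35,255,255))
    C=cloud(c); ok=(m>0)&(abs(C[...,2]-z)<.006); ok[215:]=0; ok[:, :270]=0; ok[:,380:]=0
    vu=np.argwhere(ok); Q=np.array([ray(c,u,v,z) for v,u in vu]); T=(Q-p)@x
    return o,c,T,vu
E
python3 - <<'E'
from h import *
o,c,T,vu=traces()
# rows of tool x bins
for a in np.arange(.04,.12,.004):
  k=(T[:,0]>=a)&(T[:,0]<a+.004); t=T[k,1]
  L,Rr=t[t<.001],t[t>.001]
  f=lambda s:(len(s),)+((s.min().round(4),s.mean().round(4),s.max().round(4)) if len(s) else ())
  if k.any(): print(round(a,3),f(L),f(Rr))
E
```

```text
0.04 (1, np.float64(-0.0068), np.float64(-0.0068), np.float64(-0.0068)) (1, np.float64(0.0071), np.float64(0.0071), np.float64(0.0071))
0.044 (5, np.float64(-0.0068), np.float64(-0.0068), np.float64(-0.0068)) (5, np.float64(0.0071), np.float64(0.0071), np.float64(0.0071))
0.048 (0,) (6, np.float64(0.0071), np.float64(0.0071), np.float64(0.0071))
0.052 (0,) (6, np.float64(0.007), np.float64(0.007), np.float64(0.0071))
0.056 (0,) (6, np.float64(0.007), np.float64(0.007), np.float64(0.007))
0.06 (16, np.float64(-0.006), np.float64(-0.005), np.float64(-0.0039)) (30, np.float64(0.0036), np.float64(0.0057), np.float64(0.0077))
0.064 (24, np.float64(-0.006), np.float64(-0.005), np.float64(-0.0039)) (42, np.float64(0.0035), np.float64(0.0056), np.float64(0.0076))
0.068 (24, np.float64(-0.006), np.float64(-0.0049), np.float64(-0.0039)) (42, np.float64(0.0035), np.float64(0.0056), np.float64(0.0076))
0.072 (39, np.float64(-0.0106), np.float64(-0.0059), np.float64(-0.0039)) (56, np.float64(0.0035), np.float64(0.0059), np.float64(0.0096))
0.076 (52, np.float64(-0.0106), np.float64(-0.0071), np.float64(-0.0039)) (56, np.float64(0.0035), np.float64(0.0069), np.float64(0.0102))
0.08 (9, np.float64(-0.0079), np.float64(-0.0074), np.float64(-0.0072)) (11, np.float64(0.0061), np.float64(0.0065), np.float64(0.0068))
0.084 (12, np.float64(-0.0078), np.float64(-0.0075), np.float64(-0.0071)) (12, np.float64(0.0061), np.float64(0.0065), np.float64(0.0068))
0.088 (13, np.float64(-0.0078), np.float64(-0.0074), np.float64(-0.0071)) (14, np.float64(0.0061), np.float64(0.0064), np.float64(0.0068))
0.092 (12, np.float64(-0.0078), np.float64(-0.0074), np.float64(-0.0071)) (12, np.float64(0.0061), np.float64(0.0064), np.float64(0.0067))
0.096 (6, np.float64(-0.0077), np.float64(-0.0074), np.float64(-0.0071)) (6, np.float64(0.006), np.float64(0.0064), np.float64(0.0067))
```

Call:
step_arm(rows=[[0,0,-0.015,0,0,0.3],[-0.0003,-0.0001,-0.015,0,0,0.3],[0,0,-0.01,0,0,0],[0,0,0,0,0,0],[0,0,0,0,0,0]])

```text
time: 16.15
position: [0.6384, -0.0156, 0.2312]
tool_rot: [0.599, 0.801, 0.0, 0.0]
ft_force: [0.5, 0.0, -0.3]
grip_width: 0.018
grip_force: 5.0
```

```bash
cat > m.py <<'E'
from h import *
o,c,T,vu=traces()
print(o["time"],o["position"],o["grip_width"],o["grip_force"],o["ft_force"])
for a in np.arange(.04,.12,.006):
  k=(T[:,0]>=a)&(T[:,0]<a+.006); t=T[k,1]
  f=lambda s:(len(s),)+((s.min().round(4),s.mean().round(4),s.max().round(4)) if len(s) else ())
  if k.any(): print(round(a,3),*map(float,f(t[t<.0005])+f(t[t>.0005])))
c2=dict(c); c2["extrinsics"]=c["mount"]; C=cloud(c2)
zc=o["position"][2]-.0345
for v in list(range(96,116,2))+[140,190,210]:
  q=C[v,290:355]; k=(c["depth"][v,290:355]>0)&(q[:,2]<zc-.002); u=np.arange(290,355)[k]
  if k.any(): print(v,[(len(s),np.median(C[v,s],0).round(4).tolist()) for s in np.split(u,np.where(np.diff(u)>3)[0]+1)])
k=(abs(C[...,0]-.075)<.02)&(abs(C[...,1])<.02)&(C[...,2]>zc-.004); print("card z",o["position"][2]-np.median(C[k][:,2]))
cv2.imwrite("pics/m.png",cv2.resize(c["pixels"][40:220,220:440],(733,600)))
E
python3 m.py
```

```text
16.15 [ 0.63839844 -0.01558875  0.23121172] 0.018048676282187096 4.958844316424802 [ 0.54970656  0.00402067 -0.34121851]
0.04 4.0 -0.0055 -0.0054 -0.0054 0.0
0.046 11.0 -0.0054 -0.0054 -0.0054 0.0
0.058 24.0 -0.0048 -0.0036 -0.0025 19.0 0.0053 0.0073 0.0119
0.064 55.0 -0.0047 -0.0036 -0.0025 55.0 0.0052 0.0081 0.0119
0.07 84.0 -0.009 -0.0048 -0.0025 86.0 0.0052 0.0083 0.0118
0.076 101.0 -0.009 -0.0057 -0.0025 103.0 0.0051 0.0084 0.0117
0.082 25.0 -0.0062 -0.0054 -0.0051 24.0 0.0083 0.0086 0.0089
0.088 29.0 -0.0062 -0.0057 -0.005 24.0 0.0082 0.0085 0.0088
0.094 17.0 -0.0061 -0.0056 -0.005 13.0 0.0082 0.0084 0.0088
106 [(6, [0.0728, -0.0063, 0.1789]), (1, [0.0733, -0.0024, 0.1946]), (6, [0.0728, 0.0079, 0.1794])]
108 [(8, [0.0719, -0.0063, 0.1785]), (7, [0.0719, 0.0077, 0.1788])]
110 [(8, [0.0709, -0.0063, 0.1777]), (8, [0.0709, 0.0079, 0.1774])]
112 [(8, [0.0699, -0.0063, 0.1769]), (8, [0.07, 0.0079, 0.1771])]
114 [(8, [0.069, -0.0062, 0.1756]), (8, [0.069, 0.0078, 0.1761])]
140 [(8, [0.0572, -0.0064, 0.1671]), (9, [0.0571, 0.0078, 0.1683])]
190 [(7, [0.0341, -0.0062, 0.1631]), (6, [0.0342, 0.0076, 0.1624])]
210 [(8, [0.0256, -0.0064, 0.1585]), (9, [0.0255, 0.0078, 0.1589])]
card z 0.03442413169070346
```

View pics/m.png

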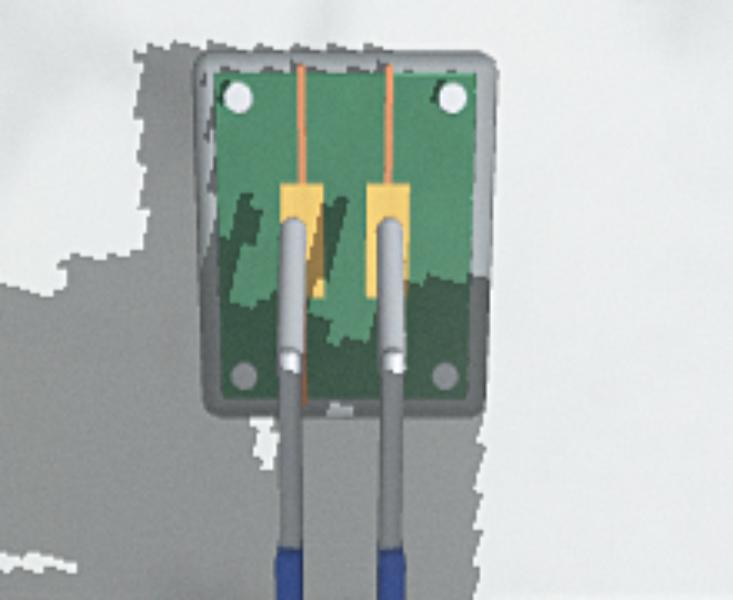

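The noses sit over the pads, with the left at (292,225) against its pad centre at 302 and the right at (390,225) against 388. They need about 0.6 mm of sideways correction and then an 11 mm drop.

Call:
step_arm(rows=[[0.0003,0.0001,-0.003,0,0,0],[0.0003,0.0001,-0.003,0,0,0],[0,0,-0.003,0,0,0],[0,0,-0.002,0,0,0],[0,0,0,0,0,0],[0,0,0,0,0,0]])

```text
time: 16.95
position: [0.6389, -0.0154, 0.2203]
tool_rot: [0.599, 0.801, 0.0, 0.0]
ft_force: [-0.0, 0.5, 0.5]
grip_width: 0.0181
grip_force: 5.0
```

```bash
python3 m.py
```

```text
16.95 [ 0.63887538 -0.01538235  0.22026712] 0.018082632511452486 4.95894722873345 [-0.03295494  0.46976279  0.49571768]
0.058 24.0 -0.0096 -0.0046 -0.0028 29.0 0.0045 0.007 0.0113
0.064 71.0 -0.0096 -0.0055 -0.0028 64.0 0.0044 0.0073 0.0112
0.07 123.0 -0.0095 -0.0059 -0.0028 111.0 0.0049 0.0079 0.0111
0.076 94.0 -0.0094 -0.0061 -0.0028 96.0 0.0049 0.0079 0.011
0.082 25.0 -0.0063 -0.006 -0.0057 31.0 0.0074 0.008 0.0084
0.088 24.0 -0.0062 -0.0059 -0.0057 23.0 0.0077 0.008 0.0083
0.094 17.0 -0.0066 -0.006 -0.0056 14.0 0.0077 0.008 0.0082
106 [(5, [0.0728, -0.0065, 0.1787]), (6, [0.0728, 0.0079, 0.179])]
108 [(8, [0.0719, -0.0063, 0.1786]), (8, [0.0719, 0.0079, 0.1785])]
110 [(8, [0.0709, -0.0063, 0.1777]), (8, [0.0709, 0.0079, 0.1774])]
112 [(8, [0.07, -0.0063, 0.1772]), (8, [0.0699, 0.0079, 0.1766])]
114 [(8, [0.069, -0.0062, 0.1755]), (8, [0.069, 0.0078, 0.1757])]
140 [(8, [0.0571, -0.0065, 0.1675]), (9, [0.0571, 0.0078, 0.1674])]
190 [(7, [0.0342, -0.0063, 0.1625]), (6, [0.0343, 0.0076, 0.1621])]
210 [(8, [0.0257, -0.0064, 0.1581]), (9, [0.0255, 0.0079, 0.1587])]
card z 0.03442566252846477
```

View pics/m.png

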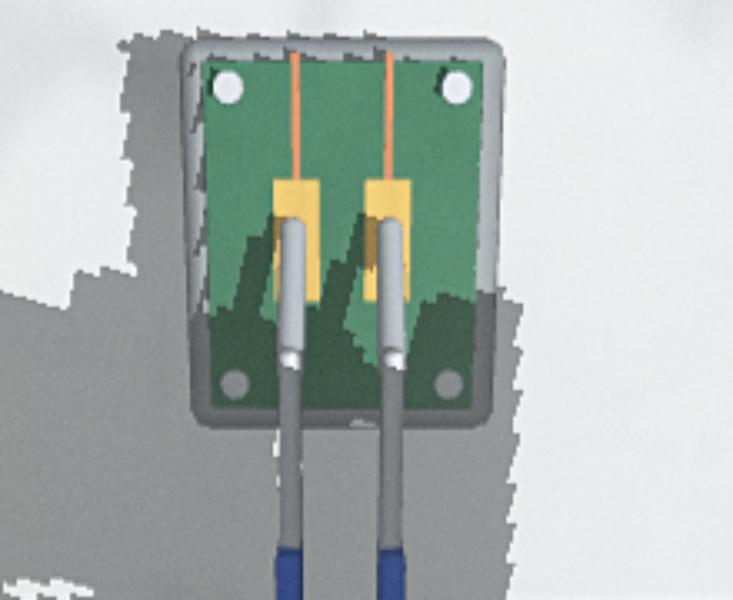

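The noses now sit on the pad middle lines to within about 0.2 mm, and the tips are about 3.5 mm above the card. I'll hold there.

Call:
step_arm(rows=[[0,0,0,0,0,0],[0,0,0,0,0,0],[0,0,0,0,0,0],[0,0,0,0,0,0],[0,0,0,0,0,0],[0,0,0,0,0,0],[0,0,0,0,0,0],[0,0,0,0,0,0],[0,0,0,0,0,0],[0,0,0,0,0,0],[0,0,0,0,0,0],[0,0,0,0,0,0]])

```text
time: 18.5
position: [0.6388, -0.0153, 0.2202]
tool_rot: [0.599, 0.801, -0.0, -0.0]
ft_force: [0.8, 0.7, -1.1]
grip_width: 0.0179
grip_force: 5.0
```

Call:
step_arm(rows=[[0,0,0,0,0,0],[0,0,0,0,0,0],[0,0,0,0,0,0],[0,0,0,0,0,0],[0,0,0,0,0,0],[0,0,0,0,0,0],[0,0,0,0,0,0],[0,0,0,0,0,0],[0,0,0,0,0,0],[0,0,0,0,0,0],[0,0,0,0,0,0],[0,0,0,0,0,0]])

```text
time: 20.0
position: [0.6388, -0.0154, 0.2202]
tool_rot: [0.599, 0.801, -0.0, -0.0]
ft_force: [0.2, -0.6, -0.6]
grip_width: 0.0178
grip_force: 5.0
```

```bash
python3 m.py | sed -n '1p;4,5p;10,11p'; python3 -c "
from rig import hand_in
print(hand_in())"
```

```text
20.0 [ 0.63881529 -0.01535368  0.22022712] 0.017812017619997265 4.958898397162557 [ 0.24781166 -0.59939236 -0.60135916]
0.07 123.0 -0.0095 -0.0059 -0.0028 114.0 0.0044 0.0078 0.0111
0.076 96.0 -0.0094 -0.0061 -0.0028 96.0 0.0049 0.0081 0.0115
108 [(9, [0.0719, -0.0061, 0.1785]), (8, [0.0719, 0.0079, 0.1783])]
110 [(8, [0.0709, -0.0063, 0.1778]), (8, [0.0709, 0.0079, 0.1773])]
the job is handed in; nothing more can be done
None
```

Handed in at 20 s: the tweezers are held level about 3.5 mm above the green card, tips about 14 mm apart and within about 0.2 mm of each pad's middle line, steady for 3 s; I did not re-check the bystanders with a camera.

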